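# Take over a propped plank with the scissor jack

## Task

One end of the plank lies on the green stand and the other on a makeshift wooden block. Wind up the small scissor jack under the plank by the red handle of its crank wheel until its platform just touches the underside of the plank, lifting it no more than a few millimetres. Then draw the block out completely from under the end of the plank and leave it on the bench clear of the plank, so that the plank stays where it is, level on stand and jack; do not disturb the things behind.

Things in the scene. Friction and masses are not known exactly. Their poses are not given: they have to be found in the camera images.
- stand: Green cast rest stand, fixed to the bench, 120 x 80 mm at the foot. Origin: centre of its underside on the bench. Its flat rest, 60 mm long in its y, is 70 mm above the bench, with a cheek on either side (+-x) that rises 14 mm above the rest; the cheeks stand 66 mm apart. The plank runs from it along the stand's -y.
- plank: Medium-brown timber plank, loose, 54 wide (x) x 260 long (y) x 22 mm thick, 0.3 to 0.56 kg. Origin: centre of its underside, 70 mm above the bench at the start. Its +y end lies on the stand, its -y end overlaps the block by about 35 mm.
- plank_end (a point): Point at the middle of the plank's free (-y) end, on its underside.
- block: Pale wooden packing block, loose, 40 wide (x) x 120 long (y) x 70 mm high, 0.16 to 0.31 kg. Origin: centre of its underside on the bench. About 35 mm of its +y end is under the plank's free end, the rest stands out beyond the end and can be gripped across its 40 mm from above. A blue bench vise, taller than the block, stands on the robot's side of it; keep the hand clear of the vise.
- jack: Scissor lab jack, fixed to the bench, under the plank between stand and block. Origin: on the bench below the centre of the platform. Base 90 x 90 mm with an extension in the jack's -x (towards the robot) that carries a gearbox and, on top, the crank wheel (black disc, 100 mm across, its top 55 mm above the bench, vertical axis 120 mm from the origin).
- platform: The jack's aluminium platform, 80 x 80 mm, guided vertically, between jack base and plank; 22 mm or less below the plank at the start. It carries point platform_top.
- platform_top (a point): Centre of the top face of the jack's platform, 48 mm above the bench at crank angle 0. Rises 12 mm per turn of the crank, and stays where it is left.
- crank_axis (a point): Point on the vertical axis of the crank wheel, at the top of the disc. Fixed.
- crank_handle (a point): Centre of the top of the red upright crank handle: a round post 18 mm in diameter that stands up 42 mm from the disc (97 mm above the bench), 38 mm from the wheel's axis. It goes round with the wheel, and can be pushed round from the side with about 2 N.
- crank (a joint): Angle of the crank wheel, rad. Grows when turned clockwise seen from above, which raises the platform 12 mm per 6.28 rad; 0 is the lowest. Starts between 0.3 and 5.
- tape_roll: Yellow roll of tape lying flat, 91 mm across, 24 mm high, behind the work. Leave alone. Origin: centre of its underside.
- wax_pot: Round white and blue pot with a lid, 69 mm across, 41 mm high, behind the work. Leave alone. Origin: centre of its underside.
- sand_block: Dark cork sanding block, 61 x 101 x 32 mm, behind the work. Leave alone. Origin: centre of its underside.

How it is judged:
By the outcome, as a careful person would: the job done as asked, in the order asked, and still so for the second after the job is handed in, with the robot touching nothing.
It also fails if it takes over 64 s, if anything falls off the work surface, if the arm or the gripper's body presses on something with over 40 N, if the wrist force passes 120 N, or if a joint passes its speed limit or range.

## Robot

A 7-joint arm with a two-finger parallel gripper is mounted at the origin on a cart in front of the work surface, level with it; the furniture and walls round the work are solid. World frame = base frame: x ahead of the robot, y to its left, z up, the work surface at z = 0. Lengths are in m, angles in rad, forces in N, time in s.
With the tool pointing down it reaches from about 0.4 to 0.875 m from the base axis. Payload 6.5 kg.
Tool frame: the origin (TCP) lies midway between the tips of the shut fingers; the grasp point (between the pads) lies 19 mm behind it; x points along the fingers, z is the direction in which the jaws open and shut, and the axes are right-handed (so a half turn about x gives the same grasp; the last joint's range is limited). The gripper opens to 88 mm and grips with 3 to 60 N. Pads are 18 mm wide; open, the fingers measure 123 mm over their backs; the gripper's body (75 mm by 187 mm) begins 45 mm behind the grasp point.
Start: joints at [1.12, 0.536, -0.004, 1.538, 0.003, 1.067, -0.071], TCP at [0.244, -0.602, 0.239] pointing down, gripper open.
Joint ranges: [-2.7, 2.7], [-0.37, 2.16], [-1.27, 1.26], [0.24, 2.4], [-1.31, 4.45], [0.19, 1.91], [-2.76, 2.76]. Speed limits (rad/s): [2.39, 2.39, 3.14, 3.14, 3.14, 3.14, 3.14].

## Interface

Orientations are given as [roll, pitch, yaw] about the fixed x, y, z axes, in that order (R = Rz(yaw) Ry(pitch) Rx(roll)).
In Python, from plant import arm gives the robot as it stands. The module is installed in compiled form; this text tells all that it offers. Calls block until the motion is done:
- arm.movep(position, orientation): joint-space move of the TCP to a pose.
- arm.line_to(position, attitude=None, velocity=0.15, until_force=None): straight line of the TCP; attitude=None keeps the orientation; velocity is the mean speed in m/s. With until_force (N) it stops when the force on the tool has changed by that much, and returns True; else False.
- arm.set_joints(angles): joint-space move.
- arm.gripper_open() and arm.grasp(force=None): open the fingers fully, or close them until they stop; force is the grip in N (None keeps the last).
- arm.pause(seconds).
- arm.ik(position, orientation): joint angles nearest the present ones, or None.
- arm.read_camera(name): name is "side" or "top" or "wrist"; returns the picture (480x640x3 uint8, blue, green, red); there is no depth.
- arm.camera_info(name): a dict with "fx", "fy", "cx", "cy" (pixels), "R" (3x3) and "t" (3): a world point X has camera coordinates R X + t. Camera axes: x right, y down, z forward; pixel columns grow to the right and rows downward; lengths in m; the calibration is good to about 2 mm. A picture is of the moment at which its call begins: read the wrist's pose just before it. camera_info takes no time and is no camera call; for the wrist camera it gives the pose at the moment of the call.
A pose or a line that the arm cannot do raises arm.PlanningError and nothing moves.
- arm.close_job(): hands the job in, once; it reports no verdict.
Readings, each from a call of its own:
- arm.get_time(): time.
- arm.get_q(): joint angles.
- arm.get_joint_vel(): joint speeds.
- arm.get_joint_efforts(): joint torques, N m.
- arm.get_tool_pos(): TCP position.
- arm.get_ee_rot(): TCP orientation.
- arm.get_contact_force(): force on the tool from outside, world axes, zero at the start.
- arm.get_wrist_torque(): the same for the moment, N m.
- arm.get_width(): opening from 0.0 (shut) to 1.0 (fully open).
Only numpy, scipy, OpenCV 4.12 (cv2) and the standard library are available. Lean on these libraries where they do the work, as an engineer would, in place of code of your own. Each camera call takes 0.05 s, during which the arm holds its last target.

## Working session

There is one attempt and no reset: what is moved stays moved. The work goes in short steps, each a Python script; the robot and the scene stay as the last script left them, time stands still between calls to the robot, and variables do not carry over. Pictures are saved under pics/ and viewed, and the job is handed in when it is done.

```bash
mkdir -p pics; python3 - <<'E'
from plant import arm
import cv2
for n in("side","top","wrist"):
    i=arm.camera_info(n);print(n,{k:(v if not hasattr(v,'tolist') else v.round(3).tolist()) for k,v in i.items()})
    cv2.imwrite(f"pics/{n}0.png",arm.read_camera(n))
print(arm.get_time(),arm.get_ee_rot(),arm.get_tool_pos(),arm.get_width())
E
```

```text
side {'fx': 474.5081109987483, 'fy': 474.5081109987483, 'cx': 320.19590821355825, 'cy': 241.67546383029116, 'R': [[0.986, -0.163, -0.018], [-0.113, -0.593, -0.797], [0.119, 0.789, -0.603]], 't': [-0.582, 0.26, 0.891]}
top {'fx': 443.5553497465989, 'fy': 443.5553497465989, 'cx': 321.61132735854846, 'cy': 241.17238343740252, 'R': [[0.002, -1.0, 0.022], [-0.999, -0.002, -0.044], [0.044, -0.022, -0.999]], 't': [0.205, 0.596, 1.007]}
wrist {'fx': 359.6818524200806, 'fy': 359.6818524200806, 'cx': 317.5913542572067, 'cy': 236.48180966077447, 'R': [[0.376, -0.927, -0.002], [-0.878, -0.357, 0.318], [-0.296, -0.118, -0.948]], 't': [-0.648, -0.044, 0.392]}
0.15 [-3.07675114  1.56949254  2.02053413] [ 0.24382474 -0.60204157  0.23805582] 0.9993723896244346
```

View pics/top0.png

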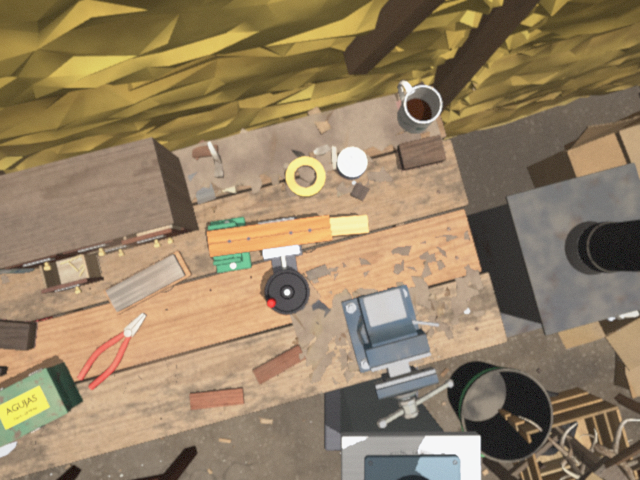

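View pics/side0.png

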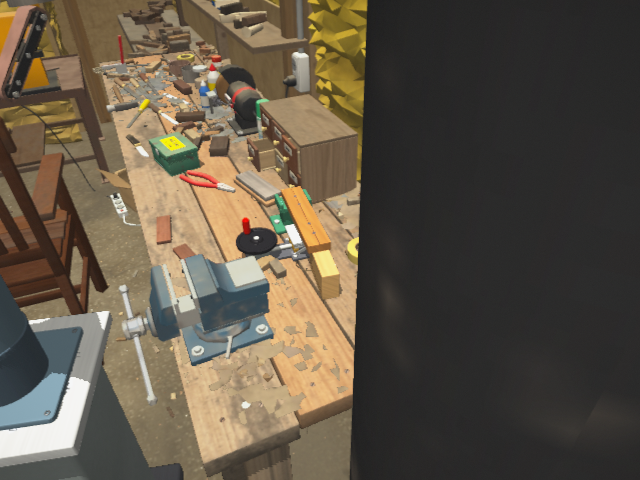

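View pics/wrist0.png

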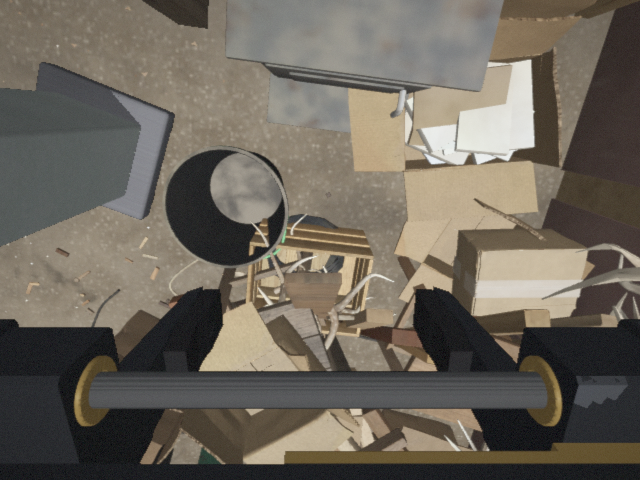

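The top view shows the plank (208–330, 215–255) with its end at the pale block (330–368, ~225). The crank disc is at (287,291) and the red handle at (271,303), with the vise around (390,330). In the side view the same objects appear left of a dark obstruction. Next I'll measure them.

```bash
cat > h.py <<'E'
import numpy as np,cv2
from plant import arm
def ray(n,uv,info=None):
    i=info or arm.camera_info(n);R=np.array(i["R"]);t=np.array(i["t"])
    d=R.T@np.array([(uv[0]-i["cx"])/i["fx"],(uv[1]-i["cy"])/i["fy"],1]);return -R.T@t,d
def cast(n,uv,z,info=None):
    o,d=ray(n,uv,info);return o+d*(z-o[2])/d[2]
def proj(n,X,info=None):
    i=info or arm.camera_info(n);c=np.array(i["R"])@np.array(X)+np.array(i["t"]);return np.array([i["fx"]*c[0]/c[2]+i["cx"],i["fy"]*c[1]/c[2]+i["cy"]])
E
python3 - <<'E'
from h import *
im=cv2.imread("pics/top0.png")
cv2.imwrite("pics/topz.png",cv2.resize(im[190:330,190:390],None,fx=4,fy=4,interpolation=cv2.INTER_CUBIC))
s=cv2.imread("pics/side0.png")
cv2.imwrite("pics/sidez.png",cv2.resize(s[170:310,220:370],None,fx=4,fy=4,interpolation=cv2.INTER_CUBIC))
hsv=cv2.cvtColor(im,cv2.COLOR_BGR2HSV)
def big(m):
    n,l,st,c=cv2.connectedComponentsWithStats(m.astype(np.uint8));k=1+np.argmax(st[1:,4]);return l==k,st[k],c[k]
H,S,V=[hsv[...,k] for k in range(3)]
roi=np.zeros(H.shape,bool);roi[190:330,190:390]=1
print(hsv[225,345],hsv[235,280],hsv[223,360],hsv[303,271])
m,st,c=big(roi&((H<6)|(H>174))&(S>180)&(V>120));print("red",st,c,cast("top",c,.097))
st=None
for nm,(a,b) in dict(x=(0,0)).items():pass
m,st,c=big(roi&(V<70));print("disc",st,c,cast("top",(st[0]+st[2]/2-.5,st[1]+st[3]/2-.5),.055))
E
```

```text
[ 28  62 247] [ 16 137 239] [ 27  66 247] [  2 165 247]
red [268 299   8   8  34] [271.29411765 302.        ] [0.46452063 0.31264108 0.097     ]
disc [275 275  32  37  82] [295.48780488 299.6097561 ] [0.48016624 0.27476115 0.055     ]
```

View pics/topz.png

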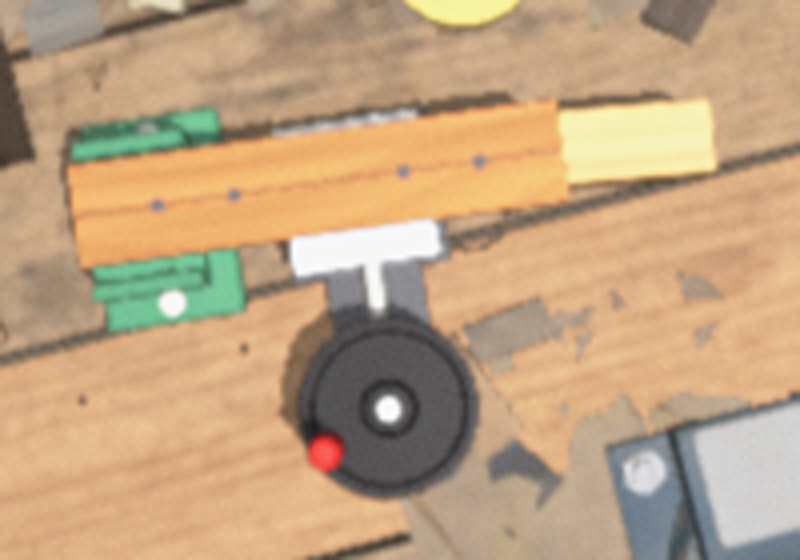

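View pics/sidez.png

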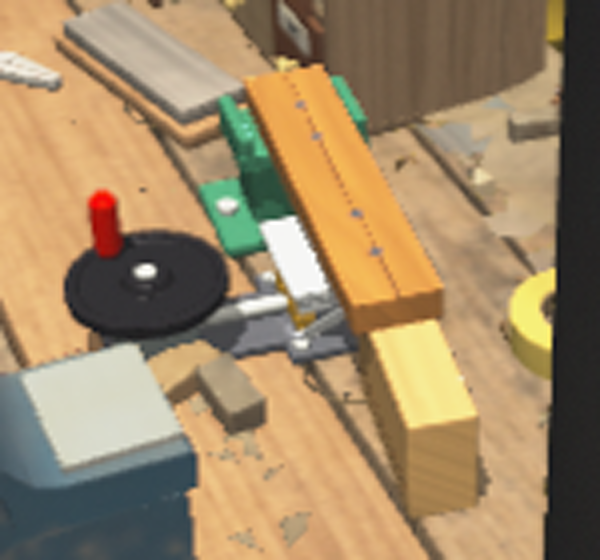

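```bash
cat >> h.py <<'E'
def tri(uvt,uvs):
    a,d=ray("top",uvt);b,e=ray("side",uvs);d/=np.linalg.norm(d);e/=np.linalg.norm(e)
    s=np.linalg.lstsq(np.c_[d,-e],b-a,rcond=None)[0];p=a+d*s[0];q=b+e*s[1];return (p+q)/2,np.linalg.norm(p-q)
def tz(u,v):return ((u+.5)/4-.5+190,(v+.5)/4-.5+190)
def sz(u,v):return ((u+.5)/4-.5+220,(v+.5)/4-.5+170)
E
python3 - <<'E'
from h import *
np.set_printoptions(precision=4,suppress=True)
P=np.array([cast("top",tz(*p),.092) for p in [(68,165),(556,100),(568,200),(80,267)]]);print("plank",P)
e=P[1]-P[0]+P[2]-P[3];print("len",np.linalg.norm(e)/2,"w",np.linalg.norm(P[3]-P[0]),np.linalg.norm(P[2]-P[1]),"dir",np.degrees(np.arctan2(e[1],e[0])))
B=np.array([cast("top",tz(*p),.07) for p in [(560,112),(710,99),(717,171),(565,183)]]);print("block",B,np.linalg.norm(B[1]-B[2]),np.linalg.norm(B[0]-B[1]))
e=B[1]-B[0]+B[2]-B[3];print("bdir",np.degrees(np.arctan2(e[1],e[0])))
c=cast("top",tz(388,408),.055);h=cast("top",tz(325,453),.097);print("axis",c,"handle",h,np.linalg.norm((h-c)[:2]),np.degrees(np.arctan2(*(h-c)[[1,0]])))
print("edge r",np.linalg.norm(cast("top",tz(475,408),.055)-c))
for n,a,b in [("handle",(325,453),(102,200)),("hub",(388,408),(145,271)),("platL",(291,240),(262,224)),("platFL",(298,277),(262,224)),("platFR",(443,256),(304,300)),
 ("plankR",(568,200),(350,305)),("plankNearEnd",(556,100),(441,290)),("blkend",(717,171),(410,430)),("blkend2",(710,99),(477,417)),("viseTL",(688,432),(22,375)),]:
    print(n,*tri(tz(*a),sz(*b)))
E
python3 - <<'E'
import cv2
cv2.imwrite("pics/tv.png",cv2.resize(cv2.imread("pics/top0.png")[270:410,320:460],None,fx=4,fy=4,interpolation=cv2.INTER_CUBIC))
cv2.imwrite("pics/sv.png",cv2.resize(cv2.imread("pics/side0.png")[240:380,130:290],None,fx=4,fy=4,interpolation=cv2.INTER_CUBIC))
E
```

```text
plank [[0.613  0.4498 0.092 ]
 [0.6482 0.1931 0.092 ]
 [0.5952 0.1867 0.092 ]
 [0.5594 0.4428 0.092 ]]
len 0.25889926815844955 w 0.05404337242747252 0.05341420620117911 dir -82.105230637498
block [[0.644  0.1901 0.07  ]
 [0.6514 0.1085 0.07  ]
 [0.6122 0.1048 0.07  ]
 [0.6055 0.1873 0.07  ]] 0.03935781463101199 0.08188529124440765
bdir -85.07622136823488
axis [0.4832 0.2832 0.055 ] handle [0.4627 0.3135 0.097 ] 0.036538788084426226 124.02845973427533
edge r 0.047435878516235486
handle [0.462  0.3138 0.0934] 0.0007522421714855099
hub [0.4829 0.283  0.0601] 0.001246922608344855
platL [0.5662 0.338  0.0463] 0.017422026266395885
platFL [0.5558 0.3332 0.0499] 0.0026930415680247225
platFR [0.57   0.2535 0.0476] 0.007580856822984395
plankR [0.5944 0.1867 0.0914] 0.0017201797663686064
plankNearEnd [0.6473 0.1931 0.0897] 0.0024679181217215564
blkend [0.6127 0.1044 0.0673] 0.0006589609350423988
blkend2 [0.6508 0.1083 0.0673] 0.0017172096378046725
viseTL [0.4459 0.1249 0.1169] 0.058373513500063805
```

View pics/tv.png

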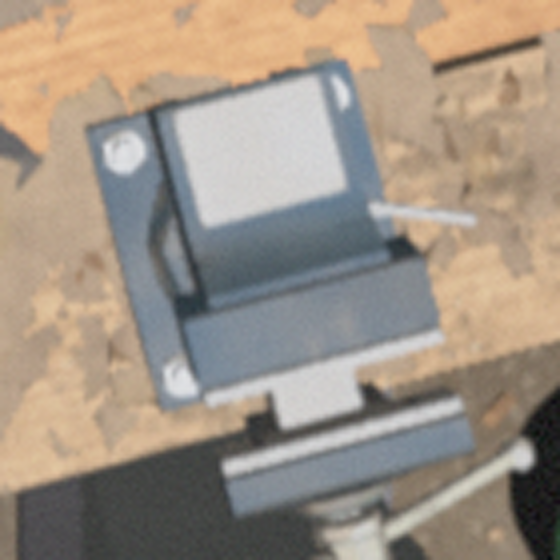

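View pics/sv.png

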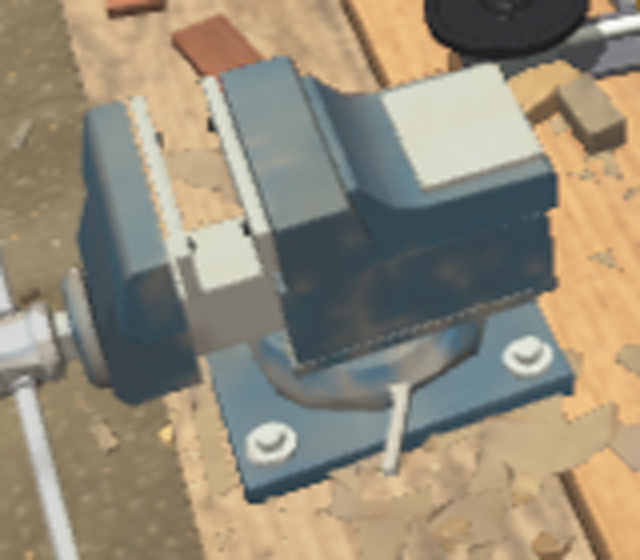

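```bash
python3 - <<'E'
from h import *
np.set_printoptions(precision=4,suppress=True)
f=lambda u,v:((u+.5)/4-.5+320,(v+.5)/4-.5+270)
g=lambda u,v:((u+.5)/4-.5+130,(v+.5)/4-.5+240)
for n,a,b in [("pl TL",(175,115),(488,65)),("TR",(318,75),(548,155)),("BR",(345,190),(420,190)),("BL",(205,227),(383,100)),("jaw left",(183,320),(290,60)),("jaw right",(425,255),(348,210)),("jaw FR",(440,335),(275,235)),("body TR",(330,62),(555,185))]:
    print(n,*tri(f(*a),g(*b)))
q=arm.get_q();print(q)
a=np.array([.4832,.2832])
from itertools import product
for yaw in np.radians([0,98-180,98,8,-60,45,135]):
  for z in (.072,.2):
    print(round(np.degrees(yaw)),z,arm.ik([a[0],a[1],z],[np.pi,np.pi/2,yaw]))
E
```

```text
pl TL [0.4733 0.1242 0.1304] 0.002984304452427593
TR [0.4958 0.0513 0.1291] 0.0020057743771180483
BR [0.4361 0.0378 0.1286] 0.001386751309989248
BL [0.4184 0.1089 0.1282] 0.0001591160264093485
jaw left [0.3759 0.1227 0.1492] 0.00029508207960870695
jaw right [0.4069 0.0035 0.1524] 0.002234874558370669
jaw FR [ 0.3711 -0.0039  0.1503] 0.004868553589943959
body TR [0.4996 0.0427 0.1168] 0.002206217578635596
[ 1.1198  0.537  -0.0044  1.5386  0.0026  1.0673 -0.0712]
0 0.072 [ 0.1347  0.9357 -1.0817  1.8414  0.9859  1.0204  1.7682]
0 0.2 [ 0.1449  0.6817 -1.0738  1.7732  0.6692  1.1036  1.9832]
-82 0.072 [ 0.0533  0.8442 -0.9334  1.8455  0.8585  0.9168  0.4188]
-82 0.2 [ 0.1949  0.7439 -1.1765  1.7708  0.7512  1.158   0.4907]
98 0.072 [-0.247   0.6749 -0.4845  1.8625  0.459   0.7166 -2.4248]
98 0.2 [ 0.0043  0.5718 -0.8348  1.7802  0.4927  1.012  -2.4525]
8 0.072 [ 0.1347  0.9357 -1.0817  1.8414  0.9859  1.0204  1.9078]
8 0.2 [ 0.1449  0.6817 -1.0738  1.7732  0.6692  1.1036  2.1228]
-60 0.072 [ 0.1347  0.9357 -1.0817  1.8414  0.9859  1.0204  0.721 ]
-60 0.2 [ 0.1449  0.6817 -1.0738  1.7732  0.6692  1.1036  0.936 ]
45 0.072 [-1.1296  0.7516  0.7182  1.9156 -0.7185  0.7513 -2.349 ]
45 0.2 [-1.2637  0.5869  0.9093  1.8533 -0.555   0.9779 -2.4674]
135 0.072 [-0.1814  0.6984 -0.5759  1.8586  0.5422  0.7459 -1.8449]
135 0.2 [-0.0002  0.5693 -0.8279  1.7804  0.488   1.01   -1.803 ]
```

```bash
python3 - <<'E'
from h import *
np.set_printoptions(precision=3,suppress=True)
for yaw in (8,-172,53,-127,98,-82):
    print(yaw,arm.ik([.4627,.3135,.25],[np.pi,np.pi/2,np.radians(yaw)]))
for uv in [(465,210),(480,250),(505,340)]: print(cast("top",uv,0))
E
```

```text
8 [ 0.087  0.599 -1.072  1.73   0.569  1.163  2.132]
-172 [ 0.058  0.573 -1.019  1.731  0.532  1.143 -0.98 ]
53 [-1.342  0.502  0.911  1.81  -0.452  1.054 -2.476]
-127 [ 0.068  0.581 -1.037  1.73   0.545  1.15  -0.205]
98 [ 0.102  0.613 -1.1    1.729  0.59   1.174 -2.596]
-82 [ 0.082  0.594 -1.062  1.73   0.563  1.159  0.566]
[ 0.67 -0.13  0.  ]
[ 0.576 -0.164  0.   ]
[ 0.368 -0.22   0.   ]
```

```bash
python3 - <<'E'
from h import *
np.set_printoptions(precision=3,suppress=True)
q=arm.get_q();q[0]=-.6;q[2]=0
arm.set_joints(q)
print(arm.get_time(),arm.get_tool_pos(),arm.get_ee_rot())
for yaw in (8,-172,53,-127,98,-82):
    print(yaw,arm.ik([.4627,.3135,.2],[np.pi,np.pi/2,np.radians(yaw)]))
cv2.imwrite("pics/w1.png",arm.read_camera("wrist"));cv2.imwrite("pics/s1.png",arm.read_camera("side"))
E
```

```text
3.575 [0.561 0.327 0.238] [-1.97   1.568 -1.442]
8 [-0.205  0.505 -0.622  1.791  0.352  0.959  2.308]
-172 [-0.727  0.428  0.065  1.823 -0.035  0.892 -0.506]
53 [-1.133  0.486  0.608  1.846 -0.343  0.915 -2.584]
-127 [-0.593  0.431 -0.106  1.814  0.057  0.899  0.199]
98 [-0.999  0.452  0.422  1.839 -0.231  0.899 -1.901]
-82 [-0.461  0.445 -0.279  1.806  0.15   0.911  0.904]
```

View pics/w1.png

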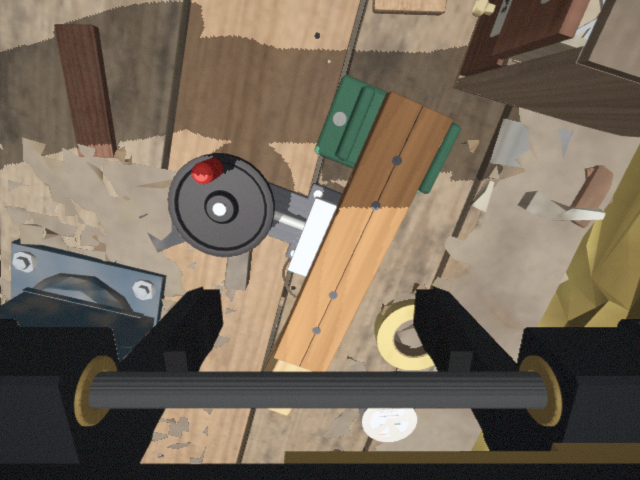

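View pics/s1.png

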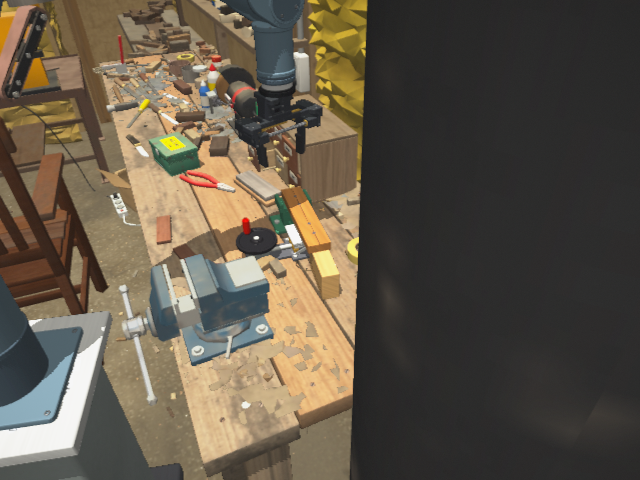

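The wrist view shows the disc hub at (219,209), the handle top at about (207,172) and the plank running diagonally. I'll cross-check the positions from here.

```bash
python3 - <<'E'
from h import *
np.set_printoptions(precision=4,suppress=True)
im=cv2.imread("pics/w1.png");cv2.imwrite("pics/w1z.png",cv2.resize(im[140:280,160:360],None,fx=4,fy=4,interpolation=cv2.INTER_CUBIC))
print(cast("wrist",(219,209),.058))
i=arm.camera_info("wrist");print(-np.array(i["R"]).T@i["t"],arm.get_tool_pos())
E
```

```text
[0.4814 0.2817 0.058 ]
[0.5191 0.4007 0.385 ] [0.5611 0.3275 0.2381]
```

View pics/w1z.png

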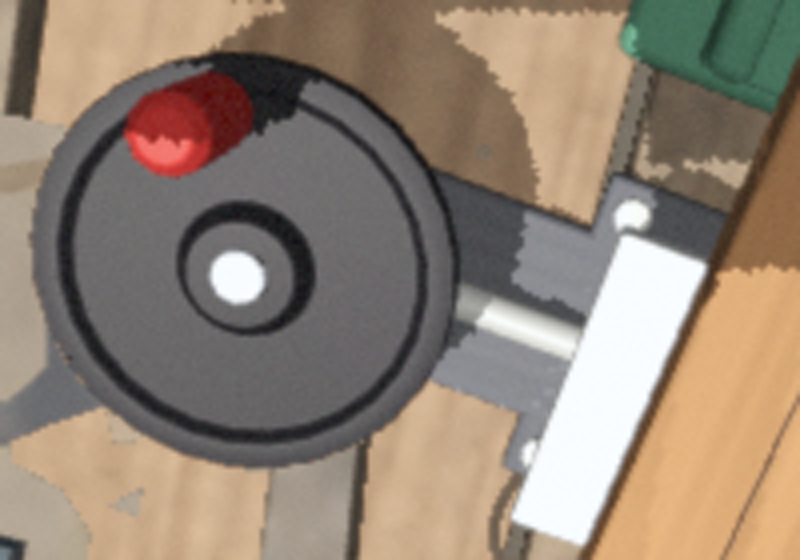

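```bash
cat >> h.py <<'E'
def zz(u,v,x0,y0,k=4):return ((u+.5)/k-.5+x0,(v+.5)/k-.5+y0)
E
python3 - <<'E'
from h import *
np.set_printoptions(precision=4,suppress=True)
w=lambda u,v,z:cast("wrist",zz(u,v,160,140),z)
c=w(244,259,.055);h=w(171,134,.097);d=(h-c)[:2];print(c,h,np.linalg.norm(d),np.degrees(np.arctan2(d[1],d[0])))
for z in (.048,.050,.052,.056):
    L=[w(*p,z) for p in [(625,235),(707,267),(585,545),(513,520)]]
    print(z,L[0],L[3],np.linalg.norm(L[0]-L[3]), [np.dot((x-c)[:2],[.9905,.1374]) for x in (L[0],L[3])])
E
```

```text
[0.4805 0.2855 0.055 ] [0.4618 0.316  0.097 ] 0.03573561610465384 121.46777282823177
0.048 [0.5556 0.3343 0.048 ] [0.5683 0.2558 0.048 ] 0.07952257703452704 [np.float64(0.08116506167347072), np.float64(0.08293074733870286)]
0.05 [0.5554 0.3347 0.05  ] [0.568  0.2567 0.05  ] 0.07905058402946454 [np.float64(0.08100414968509902), np.float64(0.0827593554172831)]
0.052 [0.5552 0.3351 0.052 ] [0.5677 0.2575 0.052 ] 0.078578591024402 [np.float64(0.0808432376967274), np.float64(0.08258796349586335)]
0.056 [0.5548 0.3359 0.056 ] [0.5671 0.2593 0.056 ] 0.07763460501427698 [np.float64(0.08052141371998395), np.float64(0.08224517965302396)]
```

```bash
cat >> h.py <<'E'
YAW=np.radians(-172);DN=[np.pi,np.pi/2,YAW]
def arc(ax,r,a0,a1,z,step=15,v=.08,log=True):
    n=max(1,int(np.ceil(abs(a1-a0)/step)))
    for a in np.linspace(a0,a1,n+1)[1:]:
        p=[ax[0]+r*np.cos(np.radians(a)),ax[1]+r*np.sin(np.radians(a)),z]
        arm.line_to(p,velocity=v)
        f=np.array(arm.get_contact_force())
        if log:print(round(a),f.round(1),(np.array(arm.get_tool_pos())-p).round(4))
        if np.linalg.norm(f)>20: print("STOP",a);return a
    return a1
E
python3 - <<'E'
from h import *
np.set_printoptions(precision=4,suppress=True)
arm.movep([.4622,.3145,.14],DN)
arm.line_to([.4622,.3145,.072],velocity=.12,until_force=8)
print(arm.get_tool_pos(),arm.get_contact_force())
arm.grasp(8)
print(arm.get_time(),arm.get_width()*88,arm.get_contact_force(),arm.get_tool_pos(),arm.get_ee_rot())
arc([.482,.2835],.038,122.5,80,.072)
print(arm.get_time(),arm.get_width()*88)
cv2.imwrite("pics/t2.png",arm.read_camera("top"));cv2.imwrite("pics/s2.png",arm.read_camera("side"))
E
```

```text
[0.4631 0.3148 0.0727] [ 0.1883  0.2142 -0.2802]
6.0667 17.76149241992602 [-1.481   0.0592  0.9032] [0.4617 0.3147 0.0719] [2.9355 1.57   3.0754]
108 [-2.3  2.7 -1.2] [-0.0002  0.0009 -0.0001]
94 [-1.   5.2 -4.8] [-0.0001  0.001  -0.0002]
80 [-0.3  5.  -6.6] [ 0.0003  0.0003 -0.0002]
6.8667 17.839565586106783
```

```bash
python3 - <<'E'
from h import *
a=arc([.482,.2845],.038,80,-100,.072)
print(arm.get_time(),arm.get_width()*88)
cv2.imwrite("pics/s2.png",arm.read_camera("side"))
E
```

```text
65 [-0.8  1.9 -5.3] [ 0.0003 -0.0007 -0.0002]
50 [-1.   0.6 -3.4] [ 0.0001 -0.0012 -0.0001]
35 [-2.7 -1.2 -1.6] [-0.0002 -0.0011 -0.0001]
20 [-4.7 -2.2 -0.8] [-0.0004 -0.0007 -0.0001]
5 [-4.1 -0.6 -0.6] [-0.0003 -0.0002 -0.0001]
-10 [-1.   1.7 -3. ] [ 0.0008 -0.0005  0.0002]
-25 [ 5.6 -1.9 -4.8] [ 0.0025 -0.0011  0.0006]
-40 [10.6 -5.1 -5.1] [ 0.0047 -0.0026  0.001 ]
-55 [13.7 -9.8 -3.5] [ 0.0067 -0.0044  0.0015]
-70 [  8.6 -11.4   5.1] [ 0.005  -0.0042  0.0016]
-85 [ 2.7 -7.9  6.2] [ 0.0026 -0.0032  0.0013]
-100 [-0.4 -4.7  6.9] [ 0.0015 -0.0017  0.0011]
10.2583 17.579540403892395
```

View pics/s2.png

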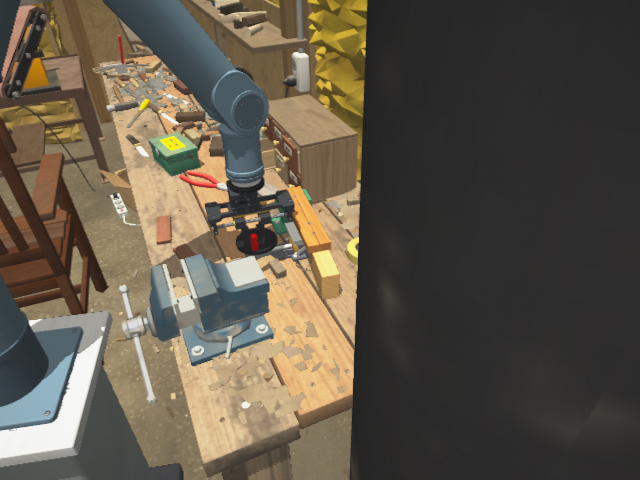

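```bash
python3 - <<'E'
import numpy as np
from scipy.optimize import least_squares
D="""65 .0003 -.0007
50 .0001 -.0012
35 -.0002 -.0011
20 -.0004 -.0007
5 -.0003 -.0002
-10 .0008 -.0005
-25 .0025 -.0011
-40 .0047 -.0026
-55 .0067 -.0044
-70 .005 -.0042
-85 .0026 -.0032
-100 .0015 -.0017"""
d=np.array([l.split() for l in D.split("\n")],float)
a=np.radians(d[:,0]);P=np.c_[.482+.038*np.cos(a),.2845+.038*np.sin(a)]+d[:,1:]
r=least_squares(lambda s:np.hypot(P[:,0]-s[0],P[:,1]-s[1])-s[2],[.482,.2845,.038]);print(r.x,(r.fun*1e3).round(1))
for c in ([.482,.2835],[.483,.283]):
  v=P-c;print((np.hypot(*v.T)*1e3).round(1),np.degrees(np.arctan2(v[:,1],v[:,0])).round())
E
```

```text
[0.48362544 0.28082996 0.03838733] [ 1.8  0.6 -0.3 -1.1 -1.8 -1.6 -0.6  1.4  3.3  1.4 -0.8 -2.3]
[38.4 37.9 37.8 37.7 37.8 38.7 40.3 42.7 44.8 42.9 40.5 38.5] [ 65.  50.  35.  21.   6.  -9. -24. -38. -50. -65. -82. -98.]
[38.4 37.7 37.3 37.  36.8 37.6 39.2 41.6 43.7 42.  39.9 38.1] [ 66.  51.  37.  22.   7.  -9. -24. -38. -51. -66. -83. -99.]
```

```bash
python3 - <<'E'
from h import *
np.set_printoptions(precision=4,suppress=True)
cv2.imwrite("pics/w3.png",arm.read_camera("wrist"));cv2.imwrite("pics/s3z.png",cv2.resize(cv2.imread("pics/s2.png")[170:310,190:370],None,fx=4,fy=4,interpolation=cv2.INTER_CUBIC))
print(arm.get_tool_pos(),arm.get_ee_rot(),arm.get_q())
E
```

```text
[0.4768 0.2453 0.0731] [-0.9731  1.5683 -0.8351] [-0.597   0.5894  0.0469  1.9492 -0.0417  0.6035 -0.3857]
```

View pics/w3.png

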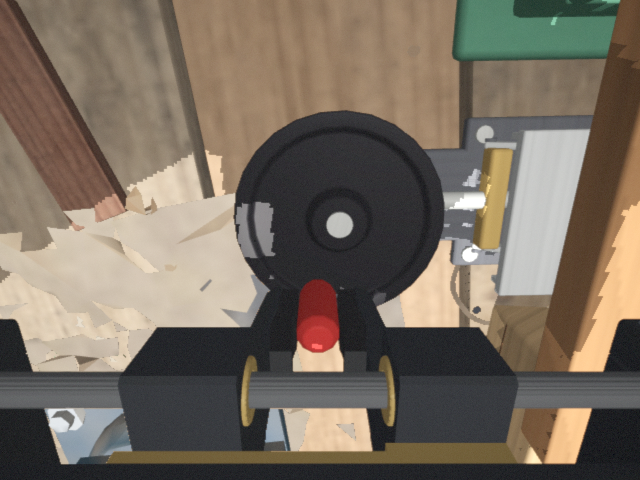

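View pics/s3z.png

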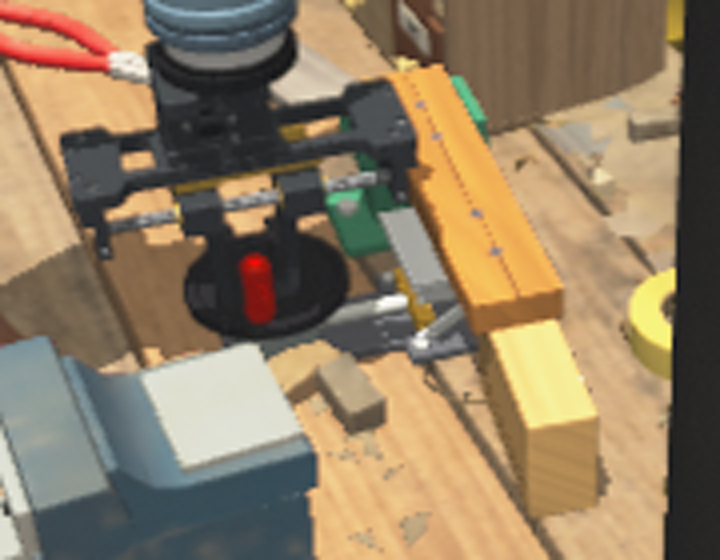

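The wrist view shows the handle (318,315) still between the pads, but it crept along them by several mm during the y motion. I'll regrasp with the jaws tangential and turn the wrist along with the wheel.

```bash
cat >> h.py <<'E'
AX=np.array([.4825,.2835])
def att(yaw):return [np.pi,np.pi/2,np.radians(yaw)]
def arct(a0,a1,off,z=.072,step=15,v=.045,r=.038):
    """handle angle a (deg), jaw yaw=a+off"""
    n=max(1,int(np.ceil(abs(a1-a0)/step)))
    for a in np.linspace(a0,a1,n+1)[1:]:
        p=[AX[0]+r*np.cos(np.radians(a)),AX[1]+r*np.sin(np.radians(a)),z]
        try: arm.line_to(p,att(a+off),velocity=v)
        except arm.PlanningError as e: print("PE",a,e);return
        f=np.array(arm.get_contact_force());q=arm.get_q()
        print(round(a),f.round(1),((np.array(arm.get_tool_pos())-p)*1e3).round(1),"j7",round(q[6],2),"vel",round(float(np.max(np.abs(arm.get_joint_vel()))),2))
        if np.linalg.norm(f)>22: print("STOP",a);return
E
python3 - <<'E'
from h import *
np.set_printoptions(precision=3,suppress=True)
arm.gripper_open()
p=np.array(arm.get_tool_pos());p[2]=.125
arm.line_to(p,velocity=.15)
im=arm.read_camera("wrist");cv2.imwrite("pics/w4.png",im)
hsv=cv2.cvtColor(im,cv2.COLOR_BGR2HSV);m=((hsv[...,0]<6)|(hsv[...,0]>174))&(hsv[...,1]>150)&(hsv[...,2]>60)
ys,xs=np.nonzero(m);print(xs.min(),xs.max(),ys.min(),ys.max(),m.sum())
print(arm.get_time(),arm.get_tool_pos(),arm.get_contact_force())
h=[AX[0]+.038*np.cos(np.radians(-98)),AX[1]+.038*np.sin(np.radians(-98))];print(h)
for y in (-8,-100,-200,-288): print(y,arm.ik(h+[.125],att(y)))
E
```

```text
305 334 247 296 1039
12.025 [0.475 0.247 0.124] [ 0.077 -0.154 -0.318]
[np.float64(0.47721142216351753), np.float64(0.2458698133878203)]
-8 [-0.062  0.595 -0.652  1.896  0.487  0.814  2.028]
-100 [-0.353  0.518 -0.264  1.913  0.194  0.735  0.667]
-200 [-0.696  0.507  0.176  1.934 -0.13   0.711 -0.792]
-288 [-0.988  0.565  0.563  1.951 -0.434  0.747 -2.055]
```

View pics/w4.png

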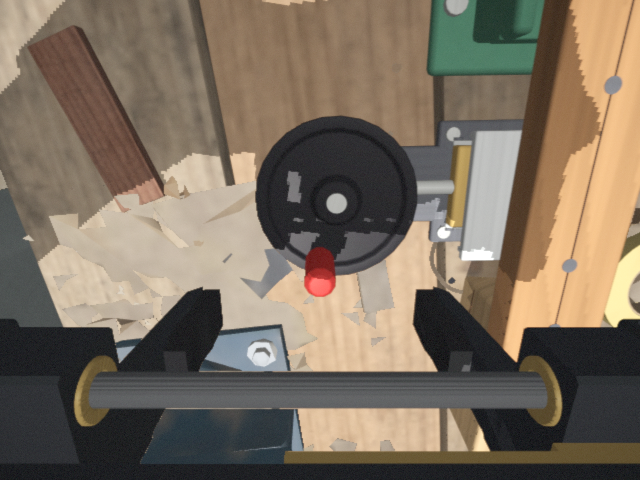

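```bash
python3 - <<'E'
from h import *
np.set_printoptions(precision=4,suppress=True)
h=cast("wrist",(320,283),.097);c=cast("wrist",(337,195),.055);d=(h-AX_)[:2] if 0 else (h[:2]-AX)
print(h,c,np.linalg.norm(d),np.degrees(np.arctan2(d[1],d[0])))
a=float(np.degrees(np.arctan2(d[1],d[0])))
hp=[h[0],h[1]]
arm.movep(hp+[.125],att(a+90))
arm.line_to(hp+[.072],att(a+90),velocity=.12,until_force=8)
print(arm.get_tool_pos(),arm.get_contact_force(),arm.get_q())
arm.grasp(8)
p=np.array(arm.get_tool_pos());d=p[:2]-AX
print(arm.get_time(),arm.get_width()*88,arm.get_contact_force(),p,np.degrees(np.arctan2(d[1],d[0])))
E
```

```text
[0.4764 0.2463 0.097 ] [0.4814 0.2862 0.055 ] 0.03768258130124776 -99.37427070743524
[0.4764 0.2466 0.0721] [ 0.2316  0.2543 -0.5566] [-0.1126  0.6716 -0.5889  1.9192  0.5535  0.7171  1.9481]
15.7333 17.496248570466566 [ 0.8301  0.0015 -0.5797] [0.4765 0.2462 0.072 ] -99.15978778751922
```

```bash
python3 - <<'E'
from h import *
arct(-99.2,-370,90)
print(arm.get_time(),arm.get_width()*88)
E
```

```text
-113 [ 0.5 -0.2 -0.8] [0.1 0.  0. ] j7 1.73 vel 0.01
-128 [ 1.7  0.6 -0.3] [ 0.2 -0.   0. ] j7 1.51 vel 0.01
-142 [ 0.6 -0.  -0. ] [ 0.2 -0.1 -0. ] j7 1.29 vel 0.01
-156 [ 1.   1.2 -1.1] [ 0.4 -0.1  0. ] j7 1.07 vel 0.01
-170 [ 4.7  0.8 -3.1] [ 0.6 -0.1  0. ] j7 0.86 vel 0.01
-185 [ 5.   0.1 -3.3] [ 0.7 -0.4  0.1] j7 0.65 vel 0.01
-199 [ 5.3 -1.6 -0.8] [ 0.8 -0.8  0. ] j7 0.44 vel 0.01
-213 [ 4.6 -2.7 -0.2] [ 0.7 -1.3  0. ] j7 0.24 vel 0.01
-227 [ 3.9 -3.7  1.2] [ 0.5 -1.7 -0. ] j7 0.04 vel 0.01
-242 [ 2.  -4.8  2.7] [ 0.2 -2.  -0.1] j7 -0.15 vel 0.01
-256 [ 2.4 -4.8  4. ] [-0.1 -2.2 -0.1] j7 -0.34 vel 0.01
-270 [ 1.2 -5.3  5.7] [-0.6 -2.1 -0.1] j7 -0.53 vel 0.01
-284 [-1.5 -4.2  7. ] [-1.  -1.9 -0.2] j7 -0.71 vel 0.01
-299 [-2.  -3.9  6.6] [-1.4 -1.5 -0.2] j7 -0.89 vel 0.01
-313 [-1.7 -1.9  5.1] [-1.6 -0.9 -0.2] j7 -1.08 vel 0.01
-327 [-1.8 -2.2  4.3] [-1.6 -0.2 -0.2] j7 -1.26 vel 0.01
-341 [-3.1  0.1  5.7] [-1.2  0.2 -0.2] j7 -1.44 vel 0.01
-356 [-1.5 -0.3  3.8] [-0.8  0.4 -0.2] j7 -1.62 vel 0.01
-370 [-0.5  0.2  1.6] [-0.3  0.4 -0.1] j7 -1.8 vel 0.0
23.325 17.892716973593863
```

```bash
python3 - <<'E'
from h import *
cv2.imwrite("pics/w5.png",arm.read_camera("wrist"));s=arm.read_camera("side");cv2.imwrite("pics/s5.png",s)
cv2.imwrite("pics/s5z.png",cv2.resize(s[190:290,260:360],None,fx=6,fy=6,interpolation=cv2.INTER_CUBIC))
E
```

```text
(no output)
```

View pics/w5.png

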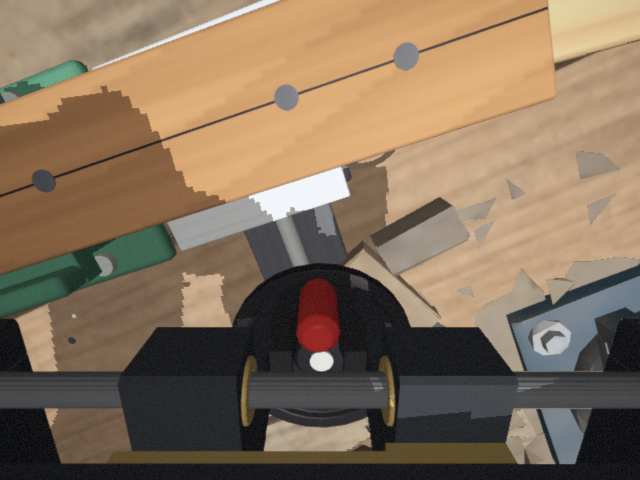

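View pics/s5z.png

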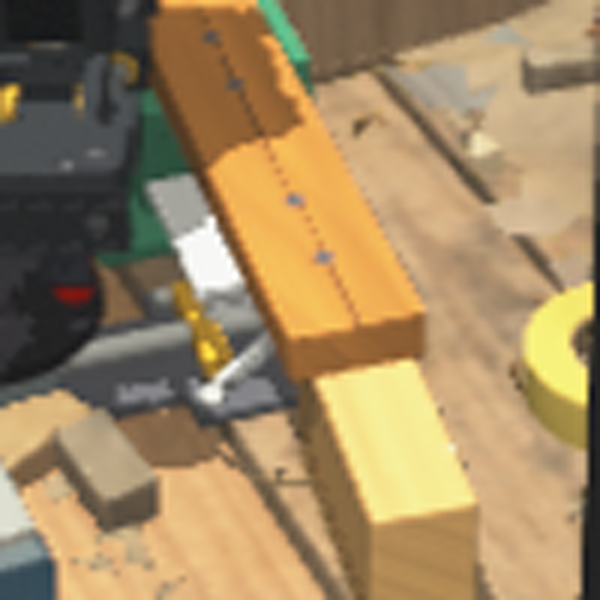

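```bash
python3 - <<'E'
from h import *
np.set_printoptions(precision=4,suppress=True)
arct(-370,-430,90)
cv2.imwrite("pics/s6.png",arm.read_camera("side"))
arm.gripper_open()
p=np.array(arm.get_tool_pos());p[2]=.125
arm.line_to(p,velocity=.15)
im=arm.read_camera("wrist");cv2.imwrite("pics/w6.png",im);s=arm.read_camera("side");cv2.imwrite("pics/s6b.png",s)
print(arm.get_time(),arm.get_tool_pos(),arm.get_q())
cv2.imwrite("pics/w6z.png",cv2.resize(im[:340,200:],None,fx=1.7,fy=1.7,interpolation=cv2.INTER_CUBIC))
E
```

```text
-385 [ 0.9  0.7 -0.7] [ 0.2  0.1 -0.1] j7 -2.0 vel 0.01
-400 [ 1.6 -0.4 -2.3] [ 0.5 -0.2 -0.1] j7 -2.19 vel 0.0
-415 [ 2.7 -3.  -1.7] [ 0.3 -0.6 -0.1] j7 -2.39 vel 0.0
-430 [ 2.3 -4.9 -1.5] [ 0.  -0.9 -0. ] j7 -2.6 vel 0.01
26.825 [0.4947 0.2478 0.124 ] [-1.2088  0.7422  0.9416  1.9198 -0.7754  0.8961 -2.659 ]
```

View pics/w6.png

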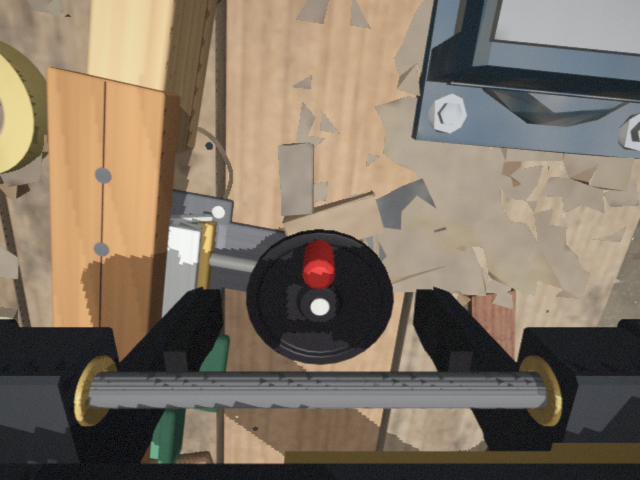

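The handle top is at (318,272), in the jaw plane, with the platform edge beside the plank at (185,250). I'll flip the wrist, regrasp, then step on while tracking the plank end in the side view.

```bash
cat >> h.py <<'E'
def shift(a,b,box):
    """subpixel shift of box content from image a to b by template ECC (translation)"""
    x0,y0,x1,y1=box
    A=cv2.cvtColor(a,cv2.COLOR_BGR2GRAY).astype(np.float32);B=cv2.cvtColor(b,cv2.COLOR_BGR2GRAY).astype(np.float32)
    W=np.eye(2,3,dtype=np.float32)
    W[0,2]=x0;W[1,2]=y0
    try: cc,W=cv2.findTransformECC(A[y0:y1,x0:x1],B,W,cv2.MOTION_TRANSLATION,(3,200,1e-5),None,1)
    except cv2.error: return None
    return round(float(W[0,2]-x0),2),round(float(W[1,2]-y0),2),round(cc,3)
END=(300,225,336,256);BLK=(316,258,345,302)
E
python3 - <<'E'
from h import *
np.set_printoptions(precision=4,suppress=True)
s0=cv2.imread("pics/side0.png")
for n in ("s1","s2","s5","s6","s6b"):
    s=cv2.imread(f"pics/{n}.png");print(n,shift(s0,s,END),shift(s0,s,BLK))
h=cast("wrist",(318,273),.097);print(h,np.degrees(np.arctan2(h[1]-AX[1],h[0]-AX[0])))
hp=[AX[0]+.038*np.cos(np.radians(-430)),AX[1]+.038*np.sin(np.radians(-430))]
print(hp,arm.ik(hp+[.125],att(-160)),arm.ik(hp+[.125],att(-280)))
i=arm.camera_info("side")
for dz in (0,.001): print(proj("side",[.62,.19,.08+dz]))
E
```

```text
s1 (-0.0, 0.01, 1.0) (-0.0, -0.01, 1.0)
s2 (-0.06, -0.05, 0.96) (-0.0, -0.01, 0.999)
s5 (-0.03, -0.05, 0.962) (-0.0, -0.01, 0.999)
s6 (-0.01, 0.07, 0.93) (-0.01, -0.01, 0.999)
s6b (-0.05, -0.05, 0.957) (-0.01, -0.01, 0.999)
[0.4959 0.2448 0.097 ] -70.92022783000509
[np.float64(0.4954967654463754), np.float64(0.24779168041013544)] [-0.6633  0.5304  0.1543  1.8888 -0.1167  0.731  -0.0938] [-1.0564  0.6301  0.6953  1.9114 -0.5537  0.8006 -1.8021]
[318.7572 247.6775]
[318.7482 247.3259]
```

```bash
cat > step.py <<'E'
from h import *
END2=(308,232,336,256)
s0=cv2.imread("pics/side0.png")
def go(a,a1,stop=-.45,step=12):
    k=0
    while a>a1+.01:
        a=max(a-step,a1)
        p=[AX[0]+.038*np.cos(np.radians(a)),AX[1]+.038*np.sin(np.radians(a)),.072]
        arm.line_to(p,att(a+270),velocity=.045)
        s=arm.read_camera("side")
        e=shift(s0,s,END);e2=shift(s0,s,END2)
        print(round(a),np.array(arm.get_contact_force()).round(1),((np.array(arm.get_tool_pos())-p)*1e3).round(1),e,e2,shift(s0,s,BLK),round(arm.get_time(),1))
        cv2.imwrite(f"pics/c{int(-a)}.png",s)
        if e2 and e2[1]<stop and e[1]<stop: break
    return a
E
python3 - <<'E'
from step import *
hp=[AX[0]+.038*np.cos(np.radians(-430.5)),AX[1]+.038*np.sin(np.radians(-430.5))]
arm.movep(hp+[.125],att(-160))
arm.line_to(hp+[.072],att(-160),velocity=.12,until_force=8)
arm.grasp(8)
p=np.array(arm.get_tool_pos());d=p[:2]-AX;a=np.degrees(np.arctan2(d[1],d[0]))-360
print(arm.get_width()*88,arm.get_time(),a)
print(go(a,-530))
E
```

```text
17.238620730516743 30.6667 -430.4931690311789
-442 [-1.1 -1.5 -0.2] [-0.  -0.2 -0. ] (0.11, 0.07, 0.912) (0.01, -0.0, 0.999) (-0.01, -0.01, 0.999) 31.1
-454 [-0.8 -1.9  0.2] [ 0.2 -0.3 -0. ] (0.01, 0.0, 0.95) (0.0, 0.0, 0.999) (-0.01, -0.01, 0.999) 31.5
-466 [ 0.8 -3.3  0.1] [ 0.2 -0.4 -0. ] (-0.06, -0.0, 0.962) (0.0, 0.0, 0.999) (-0.01, -0.01, 0.999) 31.9
-478 [ 0.6 -2.9  1.8] [ 0.  -0.2 -0. ] (-0.04, -0.08, 0.948) (-0.02, -0.04, 0.997) (-0.0, -0.01, 0.999) 32.3
-490 [-0.5 -2.6  1.1] [-0.1 -0.  -0.1] (-0.03, -0.19, 0.945) (-0.1, -0.17, 0.992) (-0.01, -0.01, 0.999) 32.7
-502 [-1.2 -1.7 -0.2] [-0.1  0.1 -0.1] (-0.0, -0.28, 0.943) (-0.09, -0.21, 0.987) (-0.0, -0.01, 0.999) 33.1
-514 [ 1.  -0.6 -2.4] [ 0.2  0.1 -0.1] (0.03, -0.36, 0.94) (-0.05, -0.3, 0.982) (-0.01, -0.01, 0.999) 33.5
-526 [ 1.6  0.8 -3.4] [ 0.3 -0.  -0. ] (0.06, -0.37, 0.938) (-0.02, -0.35, 0.979) (-0.01, -0.01, 0.999) 33.9
-530 [ 2.4 -0.8 -5.8] [0.4 0.  0. ] (0.09, -0.4, 0.937) (0.0, -0.39, 0.978) (-0.01, -0.01, 0.999) 34.2
-530
```

Contact shows at about −476°, and the plank end has been rising since. The lift now is about 1.8 mm, so I'll back off to about 1 mm and release.

```bash
python3 - <<'E'
from step import *
for a in (-519,-508):
    p=[AX[0]+.038*np.cos(np.radians(a)),AX[1]+.038*np.sin(np.radians(a)),.072]
    arm.line_to(p,att(a+270),velocity=.045)
arm.gripper_open()
p=np.array(arm.get_tool_pos());p[2]=.125
arm.line_to(p,velocity=.15)
s=arm.read_camera("side");cv2.imwrite("pics/s7.png",s);t=arm.read_camera("top");cv2.imwrite("pics/t7.png",t);w=arm.read_camera("wrist");cv2.imwrite("pics/w7.png",w)
print(shift(s0,s,END),shift(s0,s,END2),shift(s0,s,BLK),arm.get_time(),arm.get_tool_pos(),arm.get_q())
cv2.imwrite("pics/s7z.png",cv2.resize(s[190:290,260:360],None,fx=6,fy=6,interpolation=cv2.INTER_CUBIC))
for y in (-85+90,-85-90,185):
    print(y,arm.ik([.63,.138,.16],att(y)))
E
```

```text
(-0.0, -0.28, 0.941) (-0.1, -0.27, 0.984) (-0.01, -0.01, 0.999) 36.6917 [0.44955075 0.26302698 0.12398613] [-1.04879688  0.54355898  0.56168731  1.98984965 -0.42694534  0.72727173
 -1.23881641]
5 [-0.93445243  0.8960716   1.07312148  1.65593601 -0.8600003   1.1323319
 -2.67566019]
-175 [-0.47710053  0.62728774  0.2788028   1.62833273 -0.20527158  0.91484987
 -0.03578378]
185 [-0.47710053  0.62728774  0.2788028   1.62833273 -0.20527158  0.91484987
 -0.03578378]
```

View pics/s7z.png

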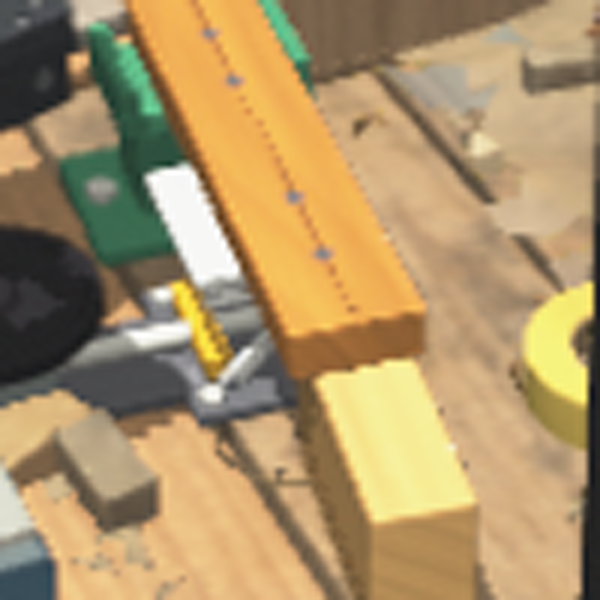

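View pics/w7.png

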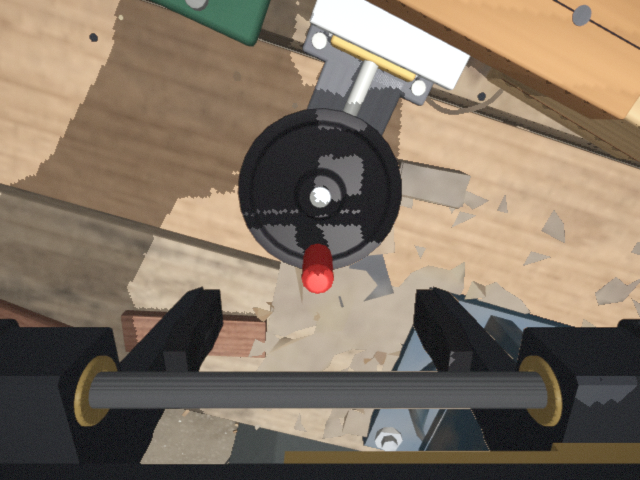

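The plank lift is holding and the block hasn't moved. Next is gripping the block.

```bash
python3 - <<'E'
from step import *
np.set_printoptions(precision=4,suppress=True)
p=np.array(arm.get_tool_pos());p[2]=.19
arm.line_to(p,velocity=.2)
g=[.6294,.1346]
arm.movep(g+[.16],att(-175))
w=arm.read_camera("wrist");cv2.imwrite("pics/w8.png",w)
print(arm.get_time(),arm.get_tool_pos())
E
```

```text
38.4083 [0.6285 0.1358 0.1594]
```

View pics/w8.png

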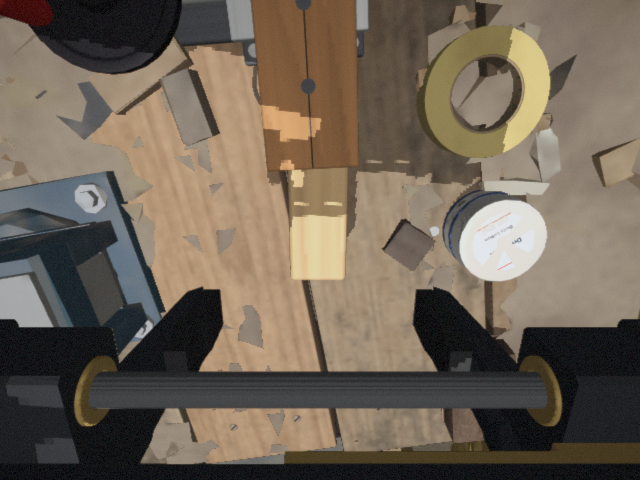

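```bash
python3 - <<'E'
from step import *
np.set_printoptions(precision=4,suppress=True)
print("pot",cast("wrist",(447,235),.041),cast("wrist",(503,237),.041),"blk",cast("wrist",(291,279),.07),cast("wrist",(345,279),.07))
arm.line_to([.6294,.1346,.036],velocity=.12,until_force=8)
print(arm.get_tool_pos(),arm.get_contact_force())
arm.grasp(15)
print(arm.get_width()*88,arm.get_contact_force(),arm.get_tool_pos(),arm.get_time())
s=arm.read_camera("side");print(shift(s0,s,END2),shift(s0,s,BLK));cv2.imwrite("pics/s8.png",s)
E
```

```text
pot [0.729 0.141 0.041] [0.7728 0.1432 0.041 ] blk [0.6119 0.1066 0.07  ] [0.6507 0.11   0.07  ]
[0.6301 0.1347 0.0369] [0.0974 0.2022 0.5778]
39.577250748034636 [-1.0491  0.2582  0.7237] [0.6293 0.1345 0.036 ] 40.375
(2.94, -0.41, 0.464) (0.18, 0.87, 0.366)
```

```bash
python3 - <<'E'
from step import *
np.set_printoptions(precision=4,suppress=True)
p=np.array([.6294,.1346,.036])
for d in (.015,.06,.115):
    arm.line_to(p+d*np.array([.086,-.9963,0]),velocity=.06)
    print(arm.get_contact_force(),arm.get_tool_pos(),arm.get_time())
t=arm.read_camera("top");cv2.imwrite("pics/t9.png",t);cv2.imwrite("pics/s9.png",arm.read_camera("side"))
cv2.imwrite("pics/t9z.png",cv2.resize(t[190:330,190:390],None,fx=4,fy=4,interpolation=cv2.INTER_CUBIC))
E
```

```text
[ 0.5849 -0.9385  0.3375] [0.6309 0.1179 0.036 ] 40.825
[ 0.479  -0.382  -0.1222] [0.6346 0.0747 0.036 ] 41.725
[ 0.2567 -0.1087 -0.95  ] [0.6393 0.0203 0.036 ] 42.7917
```

View pics/t9z.png

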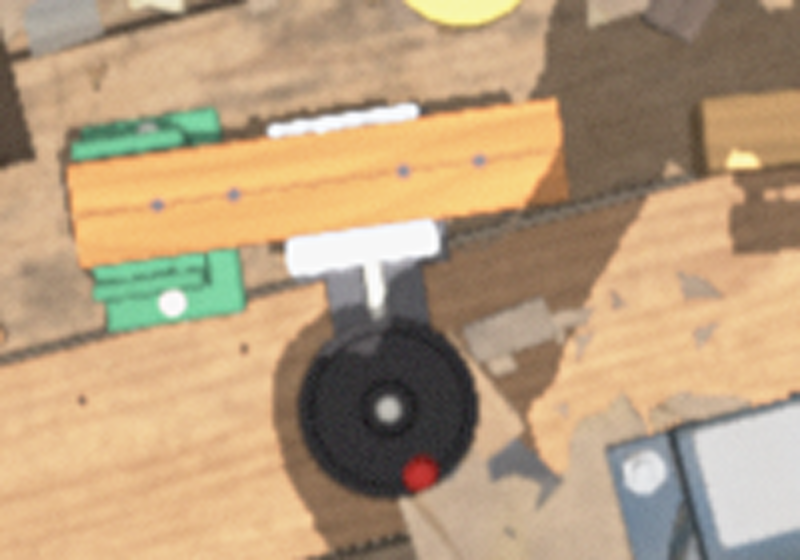

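View pics/s9.png

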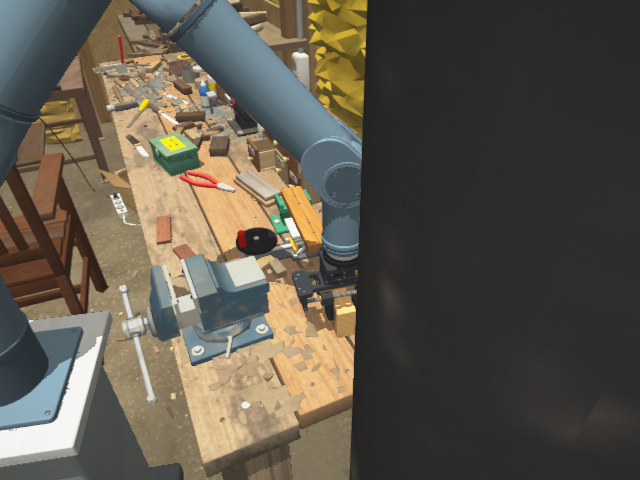

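The block is drawn out: its near end is at zoom x≈698 against the plank end at ≈560. The plank and jack look unchanged, so I'll release and check.

```bash
python3 - <<'E'
from step import *
np.set_printoptions(precision=4,suppress=True)
arm.gripper_open()
p=np.array(arm.get_tool_pos());p[2]=.2
arm.line_to(p,velocity=.12)
q=arm.get_q();q[0]+=.5
p[1]-=.12;p[0]-=.02
try: arm.line_to(p,velocity=.2)
except arm.PlanningError: print("stay")
t=arm.read_camera("top");cv2.imwrite("pics/t10.png",t);s=arm.read_camera("side");cv2.imwrite("pics/s10.png",s);cv2.imwrite("pics/w10.png",arm.read_camera("wrist"))
t0=cv2.imread("pics/top0.png")
for b in [(290,150,370,210)]: print("behind",shift(t0,t,b))
print("plank top",shift(t0,t,(204,212,330,258)),"side end",shift(s0,s,END2),shift(s0,s,END))
print(arm.get_time(),arm.get_contact_force(),arm.get_width())
a=np.hstack([cv2.resize(t[140:340,190:430],None,fx=1.6,fy=1.6,interpolation=cv2.INTER_CUBIC),cv2.resize(s[170:370,200:370],None,fx=1.6,fy=1.6,interpolation=cv2.INTER_CUBIC)]);cv2.imwrite("pics/f.png",a)
E
```

```text
behind (-0.03, -0.01, 0.931)
plank top (-0.36, -0.34, 0.906) side end (-4.3, -3.82, 0.223) (-14.17, -1.57, 0.382)
46.15 [-0.5008  0.2921  0.1766] 1.0053692654739235
```

View pics/f.png

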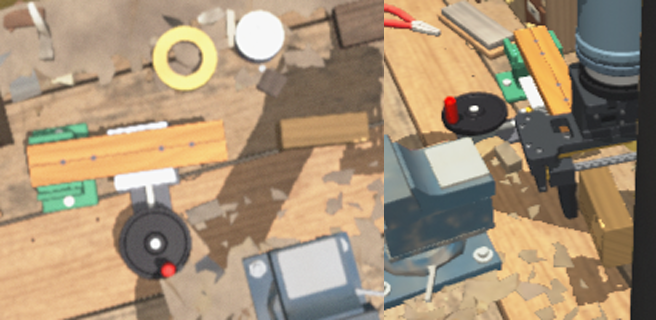

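```bash
python3 - <<'E'
from step import *
q=arm.get_q();q[0]+=.7
arm.set_joints(q)
s=arm.read_camera("side");cv2.imwrite("pics/s11.png",s);t=arm.read_camera("top");cv2.imwrite("pics/t11.png",t);t0=cv2.imread("pics/top0.png")
print("side end",shift(s0,s,END2),shift(s0,s,(300,220,330,250)),"top",shift(t0,t,(204,212,326,258)),shift(t0,t,(290,150,370,210)),arm.get_time())
cv2.imwrite("pics/s11z.png",cv2.resize(s[170:310,220:370],None,fx=4,fy=4,interpolation=cv2.INTER_CUBIC))
E
```

```text
side end (11.99, -2.42, 0.476) (-0.13, -0.52, 0.921) top (-0.36, -0.36, 0.906) (0.0, -0.0, 0.999) 47.825
```

View pics/s11z.png

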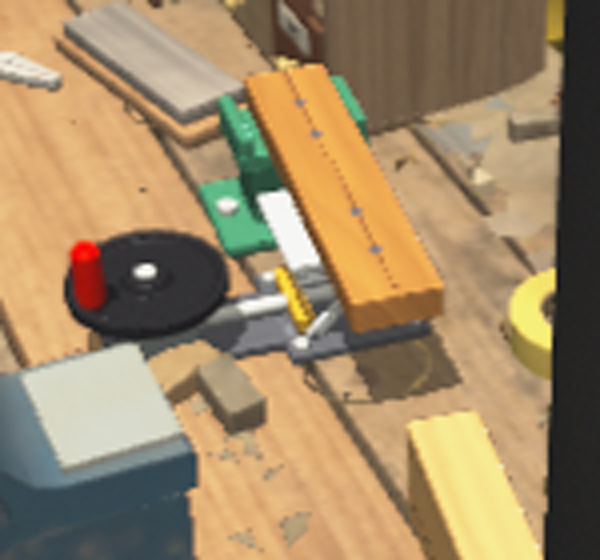

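The plank is level on the stand and jack, with its end corner at zoom (441,290) as at the start. The block stands clear at (470,480). I'm handing in.

```bash
python3 - <<'E'
from plant import arm
arm.close_job()
E
```

```text
the job is handed in; nothing more can be done
```

The job is done and handed in: the jack holds the plank, and the block is out and standing on the bench clear of it.

- **Winding the jack:** I wound the crank clockwise in three grips. Holding the wrist at a fixed angle let the handle creep along the pads, so after about 220° I regrasped and turned the wrist with the wheel. In the side view the plank started to lift at about 598° of turn. I went on to about 1.8 mm of lift, then backed off to about 1 mm and let go.
- **Drawing the block:** I gripped it across its 40 mm and slid it out 115 mm with almost no force. Its near end is about 80 mm from the plank's end.
- **Last checks, at 47.8 s with the arm away:**
  - The plank looks level on stand and jack. It moved about 0.4 to 0.5 pixel in both views, which fits the small lift.
  - The tape roll and wax pot have not moved in the top view. I did not measure the sanding block separately, but nothing came near it.
- **Failed or uncertain:**
  - The usual side-view check of the plank's end gave no usable number once the block was gone, because the background had changed. I relied on a smaller patch of the plank, the top view and the picture instead.
  - The 1 mm lift is worked out from the crank angle past first contact, not measured directly. The image shift alone suggested slightly less.

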